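Prime the lubricator and run in a printer carriage rail

ROBOT

A 7-joint arm with a two-finger parallel gripper is mounted at the origin on the work surface. World frame = base frame: x ahead of the robot, y to its left, z up, the work surface at z = 0. Lengths are in m, angles in rad, forces in N, time in s.
With the tool pointing down it reaches from about 0.4 to 0.9 m from the base axis. Payload 5.5 kg.
Tool frame: the origin (TCP) lies on the centre line of the jaws, within the pads' length; the fingertips stand 22 mm ahead of it and the grasp point (between the pads) lies 3 mm ahead of it (manip.finger_overhang is the distance from the TCP to the fingertips, in m); x points along the fingers, y is the direction in which the jaws open and shut, and the axes are right-handed (so a half turn about x gives the same grasp; the last joint's range is limited). The gripper opens to 92 mm and grips with 3 to 60 N. Pads are 19 mm wide; open, the fingers measure 130 mm over their backs; the gripper's body (75 mm by 190 mm) begins 47 mm behind the grasp point.
Start: joints at [-1.001, 0.501, -0.427, 1.55, 0.221, 1.138, -0.21], TCP at [0.196, 0.62, 0.249] pointing down, gripper open.
Joint ranges: [-2.88, 2.88], [-0.31, 2.03], [-1.54, 1.56], [0.2, 2.42], [-1.41, 4.55], [0.19, 2.02], [-2.57, 2.57]. Speed limits (rad/s): [2.57, 2.57, 3.14, 3.14, 3.14, 3.14, 3.14].

INTERFACE

Orientations are given as a unit quaternion [w, x, y, z].
In Python, from workcell import manip gives the robot as it stands. The module is installed in compiled form; this text tells all that it offers. Calls block until the motion is done:
- manip.move_ptp(position, orientation): joint-space move of the TCP to a pose.
- manip.line_to(position, rate=0.15, frame=None, max_force=None): straight line of the TCP; frame=None keeps the orientation; rate is the mean speed in m/s. With max_force (N) it stops when the force on the tool has changed by that much, and returns True; else False.
- manip.movej(angles): joint-space move.
- manip.command_gripper(opening, squeeze=None): finger opening in m; squeeze is the grip in N (None keeps the last); returns when the fingers have stopped.
- manip.pause(seconds).
- manip.inverse_kinematics(position, orientation): joint angles nearest the present ones, or None.
- manip.sense(): the state.
- manip.get_image(name): name is "scene" or "top" or "wrist"; returns a dict with "color" (400x640x3 uint8, blue, green, red), "K" (3x3 intrinsics, pixels), "dist" ([k1, k2, p1, p2, k3] as OpenCV has them; the pictures are not rectified), "rvec" (rotation vector, rad) and "tvec" (3), from world to camera coordinates, as OpenCV has them. Camera axes: x right, y down, z forward; pixel columns grow to the right and rows downward; lengths in m; the calibration is good to about 2 mm. A picture is of the moment at which its call begins. There is no depth.
A pose or a line that the arm cannot do raises manip.PlanningError and nothing moves.
- manip.hand_in(): hands the job in, once; it reports no verdict.
The state is a dict: "t": time; "joints": joint angles; "joint_velocities": joint speeds; "joint_efforts": joint torques, N m; "position": TCP position; "tcp_rot": TCP orientation; "wrist_force": force on the tool from outside, world axes, zero at the start; "wrist_torque": the same for the moment, N m; "opening": finger opening in m.
Only numpy, scipy, OpenCV 4.12 (cv2) and the standard library are available. Lean on these libraries where they do the work, as an engineer would, in place of code of your own. Each camera call takes 0.05 s, during which the arm holds its last target. There are 200 camera calls.

TASK

Give the rail of this printer carriage unit its oil: press the pump's hand lever all the way down and let it come all the way up again, at least three times. Then run the carriage along its whole rail to spread the oil: first to the stop next to the pump, then all the way back against the parking block, and leave it there. Leave the things lying about where they are.

Things in the scene. Friction and masses are not known exactly. Their poses are not given: they have to be found in the camera images.
- unit: The printer carriage guide unit, bolted down: a grey-painted base plate 260 mm (x) by 520 mm (y), 12 mm thick, carrying a steel rail along its y axis (at x = -20 mm) and, near its +y (left) end, a lever pump. Origin: on the table, below the middle of the plate in x and 10 mm to +y of its middle in y; x points away from the robot, z up.
- park (a point): Middle of the stop face of the grey parking block at the rail's -y (right) end, on its top edge, at (-20, -205, 62) mm in the unit frame. The block is 100 mm wide (x) and 45 mm long (y), 62 mm high.
- stop (a point): Middle of the stop face of the small aluminium bracket at the rail's +y end, next to the pump, on its top edge, at (-20, 65, 60) mm in the unit frame. It is 60 mm wide (x) and 20 mm thick; a thin copper pipe joins it to the pump, below z = 45 mm.
- pivot (a point): Hinge point of the pump lever, at (50, 170, 150) mm in the unit frame; the hinge axis is along the unit's y. The pump with its white round reservoir spans x 12 to 132, y 132 to 208 mm there and is at most 168 mm high; only the lever reaches out in front of it.
- pad (a point): Centre of the upper face of the lever's flat black rubber pad (80 mm long, 36 mm wide, 16 mm thick). It lies 150 mm from the pivot along the lever, which points to the unit's -x (towards the robot), and 8 mm above the lever's centre line. It moves with the lever: 222 mm above the table at rest, 121 mm fully down.
- lever (a joint): Angle of the pump lever, rad: 0 = up at rest, where it points 0.45 rad above level; 0.70 = at the lower stop, 0.25 rad below level; grows as it is pressed down. A spring returns it in about half a second when let go; at the pad it takes about 2 to 11 N to press. Fully down is above 0.63, fully up is below 0.07.
- carriage (a joint): Position of the carriage along the rail, m: 0 = against the parking block, 0.200 = against the stop next to the pump; grows towards the unit's +y. It stays where it is left (friction about 3 N, plus 5 N per m/s).
- fin (a point): Middle of the top edge of the upright fin on the carriage. The carriage is a black block 70 by 70 mm, its top at z = 84 mm; on it stands a grey fin 60 mm wide (unit x), 16 mm thick (unit y), z 84 to 129 mm, by which it can be pushed either way. In the unit frame the fin is at x = -20 mm, y = -170 mm + carriage.
- oil_bottle: Closed white plastic bottle, 56 mm across, 130 mm tall, standing left of the unit; origin: centre of its underside. Bystander.
- mug: White mug, 80 mm across, 90 mm tall, left of the unit; origin: centre of its underside. Bystander.
- mouse: Black computer mouse, 100 by 60 by 33 mm, left of the unit; origin: centre of its underside. Bystander.
- screwdriver: Screwdriver, 190 mm long, lying right of the unit; origin: under its middle. Bystander.
- bearing: Steel ring, 42 mm across, 12 mm high, lying on the unit's base plate in front of the end bracket; origin: centre of its underside. Bystander.
- wrench: Wrench, 150 mm long, lying on the base plate in front of the rail; origin: under its middle. Bystander.
- tin: Small round steel can, 50 mm across, 55 mm tall, standing on the base plate behind the rail; origin: centre of its underside. Bystander.

How it is judged:
By the outcome, as a careful person would: the job done as asked, in the order asked, and still so for the second after the job is handed in, with the robot touching nothing.
It also fails if it takes over 72 s, if anything falls off the work surface, if the arm or the gripper's body presses on something with over 40 N, if the wrist force passes 120 N, or if a joint passes its speed limit or range.

## Working session

There is one attempt and no reset: what is moved stays moved. The work goes in short steps, each a Python script; the robot and the scene stay as the last script left them, time stands still between calls to the robot, and variables do not carry over. Pictures are saved under pics/ and viewed, about 8 in all and at most 12, crops included, and the job is handed in when it is done.

```bash
mkdir -p pics; python3 - <<'E'
from workcell import manip
import cv2
for n in("scene","top"):
    d=manip.get_image(n); cv2.imwrite(f"pics/{n}0.png",d["color"])
    print(n,d["K"],d["dist"],d["rvec"],d["tvec"])
s=manip.sense();print(s["t"],s["position"],s["tcp_rot"],s["wrist_force"],s["opening"],manip.finger_overhang)
E
```

```text
scene [[468.75676769   0.         324.07623868]
 [  0.         468.75676769 197.82803101]
 [  0.           0.           1.        ]] [-0.00023156  0.          0.          0.          0.        ] [ 2.4760184   0.63402603 -0.19540355] [-0.49542654 -0.12764912  1.65276585]
top [[426.64073208   0.         317.85051342]
 [  0.         426.64073208 195.7676074 ]
 [  0.           0.           1.        ]] [0.01976081 0.         0.         0.         0.        ] [ 2.18847965 -2.1559808   0.12424503] [-0.02784038  0.58913152  1.52388528]
0.1 [0.19619239 0.61905405 0.24776544] [ 0.6986984   0.10741233  0.69891042 -0.10866166] [-0.231258    0.1700836   0.05380922] 0.0917363412637921 0.022
```

View pics/scene0.png

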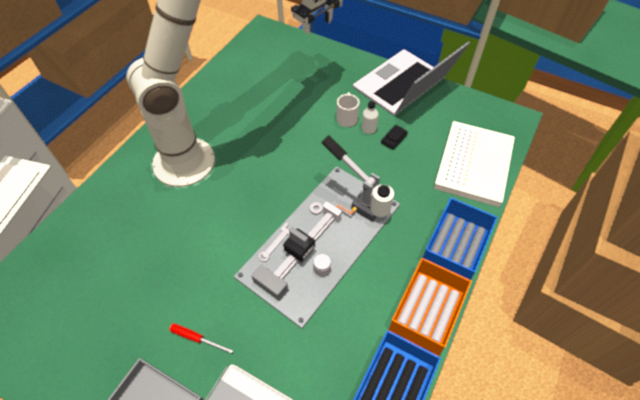

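View pics/top0.png

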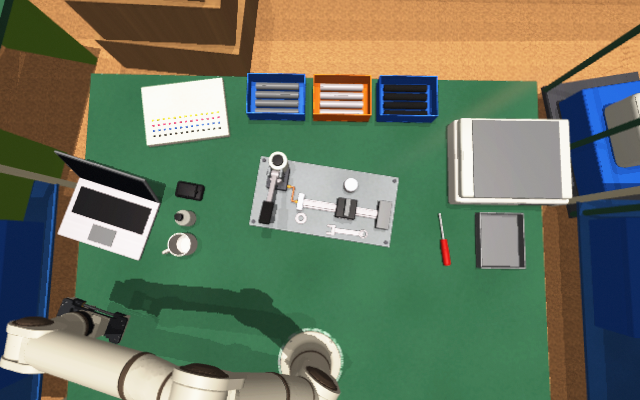

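Top view: the plate spans about (250–398, 156–246), with the pump at (278,160), the pad at (267,212), the carriage mid-rail at (346,208) and the park block at (384,213). The bystanders are clear of these. Next I'll fit the plate and check it by projecting known points into both views.

```bash
cat > h.py <<'E'
import numpy as np,cv2
from workcell import manip
def ray(d,px,z):
    n=cv2.undistortPoints(np.float64(px).reshape(-1,1,2),d["K"],d["dist"])[:,0]
    R=cv2.Rodrigues(d["rvec"])[0]; c=-R.T@d["tvec"]
    v=np.c_[n,np.ones(len(n))]@R
    return c+v*((z-c[2])/v[:,2])[:,None]
def proj(d,P): return cv2.projectPoints(np.float64(P).reshape(-1,3),d["rvec"],d["tvec"],d["K"],d["dist"])[0][:,0]
def toW(o,th,P):
    c,s=np.cos(th),np.sin(th); return np.float64(P)@np.array([[c,-s,0],[s,c,0],[0,0,1]]).T+np.r_[o,0]
E
python3 - <<'E'
from h import *
t=manip.get_image("top"); s=manip.get_image("scene")
def fit(d,box,name):
    x0,y0,x1,y1=box
    hsv=cv2.cvtColor(d["color"],cv2.COLOR_BGR2HSV)
    m=((hsv[...,1]<70)&(hsv[...,2]>95)).astype(np.uint8)
    k=np.zeros_like(m);k[y0:y1,x0:x1]=1;m*=k
    m=cv2.morphologyEx(m,cv2.MORPH_OPEN,np.ones((3,3)))
    cs=max(cv2.findContours(m,0,cv2.CHAIN_APPROX_NONE)[0],key=cv2.contourArea)[:,0]
    P=ray(d,cs,.012)[:,:2]; r=cv2.minAreaRect(P.astype(np.float32)*1000)
    print(name,r); return P
P=fit(t,(235,140,415,260),"top"); fit(s,(225,160,410,330),"scene")
# robust line fits to edges: iterative, with the model rectangle
from scipy.optimize import least_squares
def res(p):
    c,q=np.cos(p[2]),np.sin(p[2]); D=P-p[:2]; u=D@[c,q]; v=D@[-q,c]
    return np.maximum(abs(u)-.13,abs(v)-.26)
r=cv2.minAreaRect(P.astype(np.float32))
f=least_squares(res,[*r[0],-.13 if 0 else -0.15],loss="soft_l1",f_scale=.002)
print(f.x,np.median(abs(f.fun)))
th=f.x[2]; o=f.x[:2]+.01*np.array([-np.sin(th),np.cos(th)]); print("origin",o,th)
np.save("unit.npy",[*o,th])
pts={"c":[[a,b,.012] for a,b in((-.13,-.27),(.13,-.27),(.13,.25),(-.13,.25))],"park":[[-.07,-.205,.062],[.03,-.205,.062]],"stop":[[-.05,.065,.06],[.01,.065,.06]],
 "pad":[[.05-.15*np.cos(.45)-.008*np.sin(.45),.17,.222]],"piv":[[.05,.17,.15]]}
out=[]
for d,b in((t,(235,140,415,260)),(s,(225,120,415,330))):
    im=cv2.resize(d["color"][b[1]:b[3],b[0]:b[2]],None,fx=3 if d is t else 2,fy=3 if d is t else 2,interpolation=cv2.INTER_CUBIC);k=3 if d is t else 2
    for P3 in pts.values():
        for q in proj(d,toW(o,th,P3)): cv2.circle(im,tuple(int(v) for v in (q+.5-b[:2])*k),3,(0,0,255),1)
    out.append(im)
H=max(i.shape[0] for i in out); W=max(i.shape[1] for i in out)
cv2.imwrite("pics/t1.png",out[0]);
cv2.imwrite("pics/s1.png",out[1])
E
```

```text
top ((586.2739868164062, -44.364593505859375), (522.0618286132812, 288.3213806152344), 81.76254272460938)
scene ((579.6334228515625, -16.606475830078125), (576.4701538085938, 264.7574462890625), 81.78562927246094)
[ 0.57375849 -0.04256418 -0.14466563] 0.001044664499746134
origin [ 0.5752001  -0.03266864] -0.14466563210998837
```

View pics/t1.png

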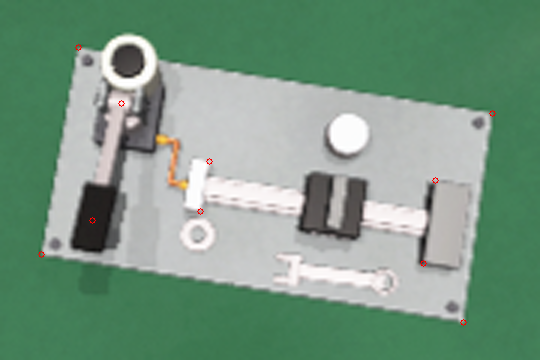

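View pics/s1.png

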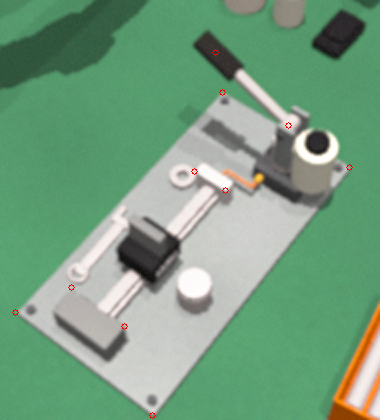

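The projected corners, park and stop points, pivot and pad match both views to about 3–4 mm. Force-guarded moves will absorb that. Now I'll do the lever strokes.

```bash
cat >> h.py <<'E'
from scipy.spatial.transform import Rotation as Ro
U=None
try: ox,oy,th=np.load("unit.npy")
except Exception: pass
def quat(sg):
    x=np.r_[0,0,-1.]; y=sg*np.r_[np.cos(th),np.sin(th),0]
    q=Ro.from_matrix(np.c_[x,y,np.cross(x,y)]).as_quat(); return q[[3,0,1,2]]
def W(x,y,ztip): return toW((ox,oy),th,[x,y,ztip+.022])
def st(l=""):
    s=manip.sense(); p=s["position"]-np.r_[ox,oy,.022]; c,q=np.cos(th),np.sin(th)
    print(l,"t%.1f"%s["t"],"unit tip",np.round([c*p[0]+q*p[1],-q*p[0]+c*p[1],p[2]],4),"F",np.round(s["wrist_force"],1)); return s
E
python3 - <<'E'
from h import *
d=manip.get_image("top")
g=ray(d,[[235+340/3,140+203/3]],.129)[0,:2]-[ox,oy]; print("fin unit y",-np.sin(th)*g[0]+np.cos(th)*g[1],"x",np.cos(th)*g[0]+np.sin(th)*g[1])
j0=manip.sense()["joints"]
c=[(np.abs(j-j0).max(),s) for s in(1,-1) if (j:=manip.inverse_kinematics(W(-.095,.17,.275),quat(s))) is not None]
print(c); sg=min(c)[1]; open("sg","w").write(str(sg))
manip.command_gripper(0.0,20)
manip.move_ptp(W(-.095,.17,.275),quat(sg)); st("above")
hit=manip.line_to(W(-.095,.17,.118),rate=.12,max_force=25); print(hit); st("down")
d=manip.get_image("scene"); cv2.imwrite("pics/press.png",cv2.resize(d["color"][90:290,230:450],None,fx=3,fy=3))
E
```

```text
fin unit y -0.09398807599518026 x -0.021820285095826945
[(np.float64(0.6636368444497323), 1), (np.float64(2.765112638086524), -1)]
above t3.7 unit tip [-0.0956  0.1716  0.2748] F [0.1 0.6 0.2]
True
down t5.0 unit tip [-0.0944  0.1705  0.1218] F [-4.6 -2.1 14. ]
```

View pics/press.png

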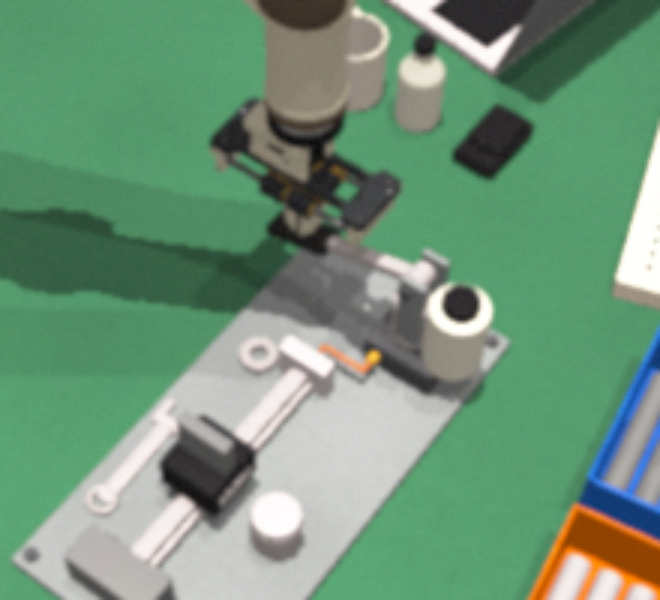

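The picture shows the fingers on the pad at (300,235) with the lever below level. The tip is at z = 0.122 and met the hard stop, so the first stroke is full. I'll release it and do three more.

```bash
python3 - <<'E'
from h import *
for i in range(4):
    manip.line_to(W(-.095,.17,.275),rate=.25); manip.pause(.7)
    if i==0:
        d=manip.get_image("scene"); cv2.imwrite("pics/up.png",cv2.resize(d["color"][90:290,230:450],None,fx=3,fy=3))
    if i<3:
        print(manip.line_to(W(-.095,.17,.116),rate=.12,max_force=25)); st("down"); manip.pause(.2)
st("end")
E
```

```text
True
down t7.7 unit tip [-0.0943  0.1705  0.1217] F [-5.  -1.9 16.7]
True
down t10.6 unit tip [-0.0943  0.1705  0.1217] F [-5.7 -1.4 15.8]
True
down t13.5 unit tip [-0.0943  0.1705  0.1217] F [-5.8 -2.2 16.8]
end t15.2 unit tip [-0.095   0.17    0.2751] F [-0.7 -0.6 -0.6]
```

View pics/up.png

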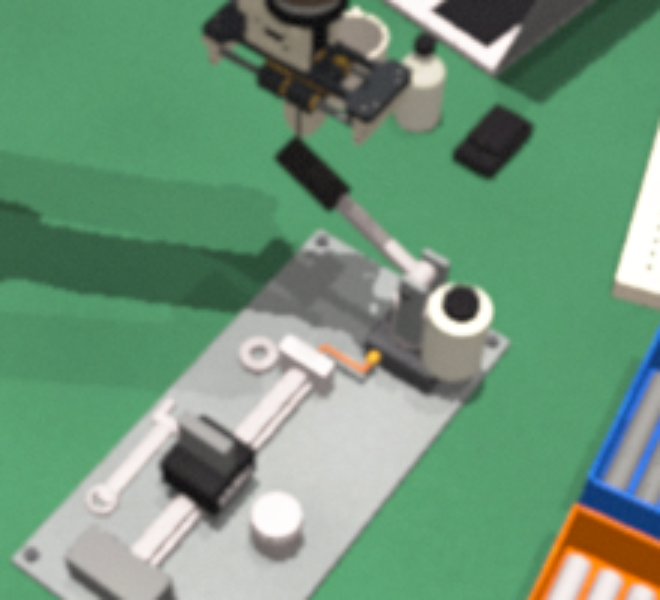

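Four equal strokes, and the lever is back up, with the pad at (312,172) and clear of the fingers. Next I'll push the carriage to the pump stop.

```bash
python3 - <<'E'
from h import *
q=quat(int(open("sg").read()))
manip.move_ptp(W(-.02,-.145,.25),q)
print(manip.line_to(W(-.02,-.145,.097),rate=.15,max_force=8)); st("low")
print(manip.line_to(W(-.02,.035,.097),rate=.08,max_force=15)); st("stop")
d=manip.get_image("top"); cv2.imwrite("pics/stop.png",cv2.resize(d["color"][130:270,230:420],None,fx=4,fy=4))
d=manip.get_image("scene"); cv2.imwrite("pics/stop_s.png",cv2.resize(d["color"][120:320,225:425],None,fx=3,fy=3))
E
```

```text
False
low t17.6 unit tip [-0.0192 -0.1451  0.0979] F [0.  0.7 1.3]
True
stop t19.3 unit tip [-0.0206  0.0117  0.0966] F [ 0.  -0.4 -0.1]
```

View pics/stop_s.png

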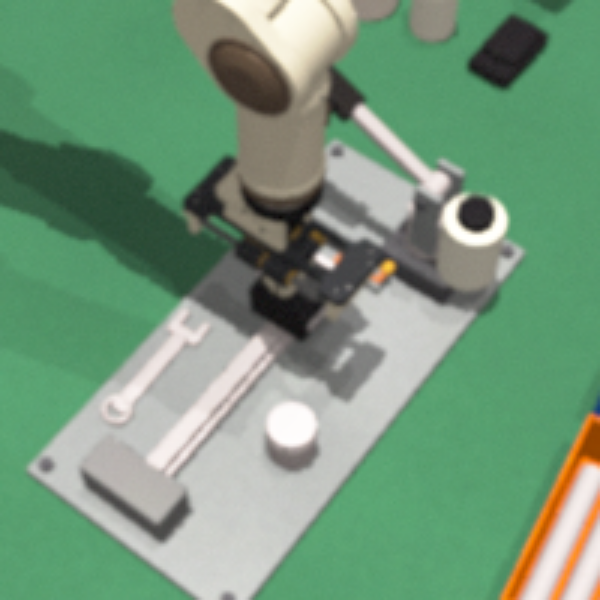

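The contact position (0.0117) agrees with the expected end of travel (about 0.0125). I'll press once more to confirm it, then go round the fin and push back to the parking block.

```bash
python3 - <<'E'
from h import *
print(manip.line_to(W(-.02,.035,.097),rate=.04,max_force=12)); st("again"); 
manip.line_to(W(-.02,-.005,.097)); manip.line_to(W(-.02,-.005,.2),rate=.25)
d=manip.get_image("scene"); cv2.imwrite("pics/atstop.png",cv2.resize(d["color"][120:320,225:425],None,fx=3,fy=3))
manip.line_to(W(-.02,.07,.2),rate=.2)
print(manip.line_to(W(-.02,.07,.097),rate=.15,max_force=8)); st("low")
print(manip.line_to(W(-.02,-.172,.097),rate=.08,max_force=15)); st("park")
print(manip.line_to(W(-.02,-.172,.097),rate=.03,max_force=12)); st("park again")
manip.line_to(W(-.02,-.125,.097)); manip.line_to(W(-.02,-.125,.25),rate=.25)
manip.move_ptp(W(-.15,.02,.33),quat(int(open("sg").read()))); st("away")
d=manip.get_image("scene"); cv2.imwrite("pics/end.png",cv2.resize(d["color"][120:320,225:425],None,fx=3,fy=3))
E
```

```text
True
again t19.7 unit tip [-0.0215  0.0115  0.0958] F [ 0.4 -0.8  0.2]
False
low t21.9 unit tip [-0.0193  0.0696  0.0977] F [0.2 0.8 0.7]
True
park t24.4 unit tip [-0.0201 -0.1503  0.0968] F [ 0.1 -1.1 -0.5]
True
park again t24.7 unit tip [-0.0206 -0.1503  0.0962] F [-1.5  0.4  0.1]
away t26.6 unit tip [-0.1496  0.0191  0.3291] F [ 1.3 -0.3 -0. ]
```

View pics/atstop.png

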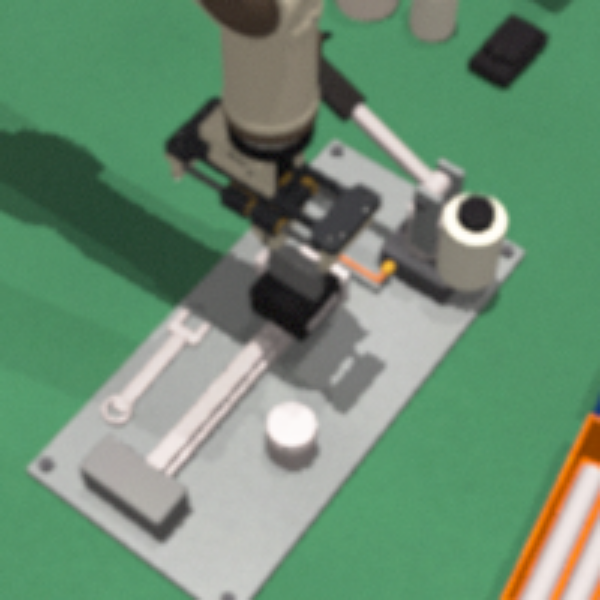

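View pics/end.png

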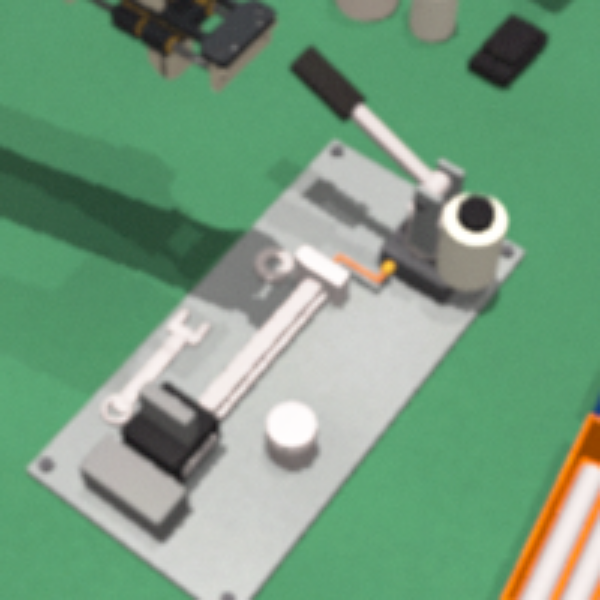

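The carriage appears seated at the block around (125,440), and bearing, wrench and tin have not moved. One doubt: end-to-end tip travel was 162 mm, which implies a 22 mm wide finger rather than the nominal 19 mm. With time to spare, I'll push more firmly at park to rule out a false stop.

```bash
python3 - <<'E'
from h import *
q=quat(int(open("sg").read()))
manip.move_ptp(W(-.02,-.125,.2),q)
manip.line_to(W(-.02,-.125,.097),max_force=8)
print(manip.line_to(W(-.02,-.175,.097),rate=.03,max_force=35)); s=st("firm")
manip.pause(.2); st("firm held")
manip.line_to(W(-.02,-.125,.097)); manip.line_to(W(-.02,-.125,.25),rate=.25)
manip.move_ptp(W(-.15,.02,.33),q); st("away")
d=manip.get_image("top"); cv2.imwrite("pics/endt.png",cv2.resize(d["color"][130:270,230:420],None,fx=4,fy=4))
E
```

```text
True
firm t29.6 unit tip [-0.0205 -0.1501  0.0967] F [-0.4 -0.6  0.4]
firm held t29.8 unit tip [-0.0206 -0.1502  0.0964] F [1.2 0.9 0.4]
away t31.8 unit tip [-0.1497  0.0192  0.3291] F [ 0.4 -0.8 -0.5]
```

View pics/endt.png

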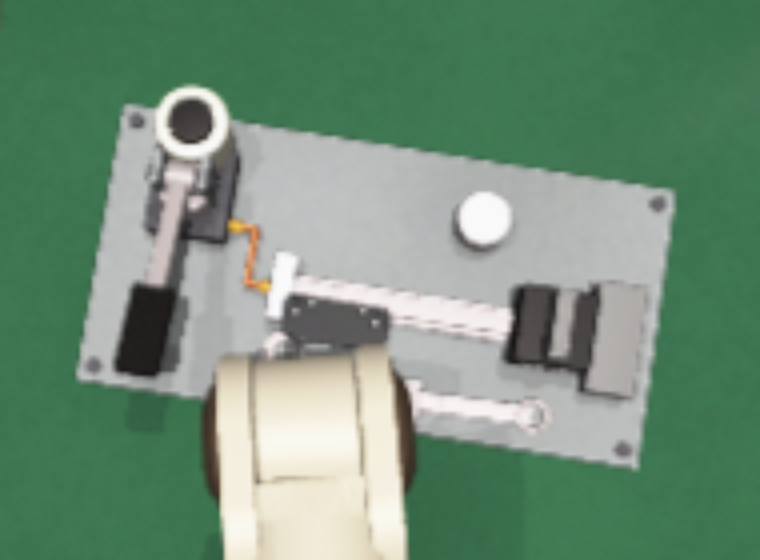

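A 35 N push stopped at the same place, and the top view shows the carriage against the block at (590,330) with no gap. Handing in.

```bash
python3 -c "
from workcell import manip
manip.hand_in()"
```

```text
the job is handed in; nothing more can be done
```

I oiled the rail and handed the job in at about 32 s on the robot's clock, with the arm clear of everything.

- **Lever:** I pressed it down to its stop four times. Each time the fingertips met the stop at z ≈ 122 mm. After each press I lifted clear and waited 0.7 s. Pictures after the first press and at the end show the lever fully up.
- **Run to the pump stop:** I pushed the carriage by its fin until it met the stop, then pressed again. Both presses ended within 0.2 mm of each other, and the picture shows the carriage at the bracket.
- **Run back to parking:** I pushed it against the parking block and checked with 12, 15 and 35 N force limits. All three ended within 0.2 mm of each other, and the last top view shows no gap.
- **Bystanders:** the bearing, wrench and tin look unmoved in the pictures. The mug, bottle and mouse were only partly in view at the end, and I did not look at the screwdriver again. The arm worked well clear of all four.

**Checks that disagreed:**
- **Image fit:** the unit position from the images was off by about 3–4 mm at some points.
- **Tip travel:** the fingertips moved 162 mm between the two ends, where 19 mm wide fingers would give 165 mm. That fits fingers about 22 mm wide. I repeated the firm push only at the parking end, where it showed a hard stop.

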